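Post the insert box through the chute flap

ROBOT

A 7-joint arm with a two-finger parallel gripper is mounted at the origin on a cart in front of the work surface, level with it; the furniture and walls round the work are solid. World frame = base frame: x ahead of the robot, y to its left, z up, the work surface at z = 0. Lengths are in m, angles in degrees, forces in N, time in s.
With the tool pointing down it reaches from about 0.4 to 0.75 m from the base axis. Payload 19.5 kg.
Tool frame: the origin (TCP) lies between the finger pads; the fingertips stand 14 mm ahead of it and the grasp point (between the pads) lies 5 mm behind it; z points along the fingers, y is the line along which they close (so a half turn about z gives the same grasp; the last joint's range is limited). The gripper opens to 85 mm and grips with 20 to 120 N. Pads are 22 mm wide; open, the fingers measure 114 mm over their backs; the gripper's body (76 mm by 85 mm) begins 54 mm behind the grasp point. The pads swing forward as they close: fully open they stand 13 mm farther back than shut.
Start: joints at [68.658, 40.479, -1.581, 85.061, 1.261, 54.483, -4.326], TCP at [0.187, -0.544, 0.245] pointing down, gripper open.
Joint ranges: [-155.06, 155.06], [-18.47, 123.98], [-90, 86.84], [0, 140.48], [-83.41, 263.41], [0, 116], [-161.91, 161.91]. Speed limits (degrees/s): [108.29, 108.29, 147.25, 147.25, 172.46, 172.46, 172.46].

INTERFACE

Orientations are given as [roll, pitch, yaw] about the fixed x, y, z axes, in that order (R = Rz(yaw) Ry(pitch) Rx(roll)).
In Python, from rig import ctrl gives the robot as it stands.
- The arm moves only by the tool drive_tool, never from a script. Its argument "targets" is a list that holds one entry, the list of rows, each a list of 4 numbers: the shift along the tool's x, y, z in cm, then the turn about the tool's z in degrees. In form: [[[dx, dy, dz, yaw], ...]]. A call has 1 to 10 rows; each row shifts and turns the commanded pose from where the row before left it, along the tool's axes as they then stand; what a row does not reach is not made up. A row lasts 1/12 s, in which the tool goes at most 41.7 mm and 7.16 degrees, less where a joint would pass 70% of its speed; a pose out of reach is approached as far as the arm can. A call with a gripper value outside its range is refused whole. "fingers" is the closure, from 0 (fully open) to 1 (shut), set as the call begins (left out, the last holds). The fingers move at their own pace and stop on an object; "squeeze" is the grip in N (left out, the last holds). Time passes only in rows, so rows that do not move let the fingers close. It gives the time, the measured TCP pose, the force, the opening and the grip force at its end, in the units of the state.
- ctrl.get_state(): the state, without advancing time (a new reading comes with each control period).
- ctrl.snapshot(name): name is "scene" or "top" or "wrist"; returns the picture (384x512x3 uint8, red, green, blue); there is no depth.
- ctrl.get_calibration(name): a dict with "fx", "fy", "cx", "cy" (pixels), "camera_from_world" (4x4, takes a point from world to camera coordinates). Camera axes: x right, y up, looking along -z (the intrinsics and any distortion apply to the point x, -y, -z); pixel columns grow to the right and rows downward; lengths in m; the calibration is good to about 2 mm. A picture is of the moment at which its call begins: read the wrist's pose just before it. get_calibration takes no time and is no camera call; for the wrist camera it gives the pose at the moment of the call.
- ctrl.job_done(): hands the job in; it is judged then, once.
The state is a dict: "clock": time; "joint_pos": joint angles; "qd": joint speeds; "joint_efforts": joint torques, N m; "tcp_pos": TCP position; "tcp_rot": TCP orientation; "ft_force": force on the tool from outside, world axes, zero at the start; "wrist_torque": the same for the moment, N m; "grip_width": finger opening in m; "gripper_force": force on a finger pad.
Only numpy, scipy, OpenCV 4.12 (cv2) and the standard library are available. Lean on these libraries where they do the work, as an engineer would, in place of code of your own. Each camera call takes 0.05 s, during which the arm holds its last target. There are 200 camera calls.

TASK

Send the plastic insert box down the parts chute: push it along the raised deck with the fingertips, in under the hanging flap, so that it pushes the flap open and slides down into the catch tray. Then withdraw so that the flap swings shut behind it. Only push the box, never lift or carry it, and leave the other things on the desk where they are.

Things in the scene. Friction and masses are not known exactly. Their poses are not given: they have to be found in the camera images.
- insert_box: Closed flat grey plastic box of cutting inserts, 68 mm (own x, over the lid; body 62 mm) x 100 mm (own y) x 26 mm high, about 100 to 170 g, loose. Origin at the centre of its underside, z up. Starts on the chute's deck, long side roughly along it, up to 12 mm off the middle line, turned up to 0.25 rad; friction with the deck about 0.6.
- chute: Fixed grey sheet-metal parts chute on the desk. Origin on the desk top, on the middle line, straight below the closed flap. Own y runs along it from deck to tray (world +y within 0.06 rad: the box is pushed to the robot's left), x across, z up. In order: flat deck, guides, flap under a hood, then the catch tray with its sloping bed of rollers. Offsets in the other entries are in this frame.
- deck_end (a point): Middle of the deck's open end, on its top, 60 mm above the desk and 245 mm before the flap. The deck is 140 mm wide, without walls as far as the guides: two strips 30 mm high that narrow like a funnel from 128 mm apart (100 mm before the flap) to 76 mm apart (10 mm before it); then side walls 80 mm apart.
- mouth (a point): Point on the deck's top in the middle of the chute, straight under the closed flap; axes as the chute. The hinge rod crosses 42 to 50 mm above it; the hood's roof is 54 mm above the deck, from 6 to 80 mm beyond the flap. The side walls here stand 51 mm above the deck. Upright fingers cannot pass under the rod.
- lip (a point): Middle of the deck's inner edge, 8 mm beyond the flap, 60 mm above the desk. From here a bed of free-turning rollers (12 mm thick) slopes down at 18 degrees to the tray's end wall. A box pushed in until its rear end is about 30 mm short of the flap overbalances here and slides down by itself; pushing on to 18 mm short of the flap is harmless and surer.
- flap (a joint): Angle of the flap: steel plate 76 mm wide, 44 mm long, 35 g, hung from the hinge rod 46 mm above point mouth, its lower edge about 3.5 mm above the deck. 0 = hanging shut; grows as it swings inward (own +y of the chute), to 1.5 rad; it cannot swing outward. It falls shut by its own weight when nothing holds it.
- tray_end (a point): Lowest point of the catch tray: foot of its end wall (inner face, 42 mm high) on the middle line, 151 mm beyond the flap and 6 mm above the desk; axes as the chute. The tray is 80 mm wide between side walls 60 mm high, open on top beyond the hood. A box that has slid down rests with its front against this wall, on the rollers.
- clip_strip: Bystander: foam strip with four capped cutters, 22 x 90 x 39 mm, behind the chute on the thin perforated plate (4 mm) that lies on the right part of the desk; origin at the centre of its underside.
- tape_measure: Bystander: tape measure, 64 x 132 x 35 mm, behind the deck; origin on its underside.
- bundle_a: Bystander: narrow bundle of cutter tubes, 106 x 45 x 77 mm, left of the chute; origin at the centre of its underside.
- bundle_b: Bystander: wide bundle of cutter tubes, 106 x 65 x 78 mm, left of the chute; origin at the centre of its underside.
- cutter_a: Bystander: small cutter in a moulded clip, 49 x 18 x 13 mm, beside the tray on the robot's side; origin at the centre of its underside.
- cutter_b: Bystander: same kind of cutter at the back behind the chute; origin at the centre of its underside.
- pen: Bystander: pen, 17 x 135 x 16 mm, beside the tray on the far side; origin at the centre of its underside.
Not all that is in view belongs to the job. What is meant by the insert_box is not red, and is the larger of those in its own colour.

How it is judged:
By the outcome, as a careful person would: the job done as asked, in the order asked, and still so for the second after the job is handed in, with the robot touching nothing.
It also fails if it takes over 38 s, if anything falls off the work surface, if the arm or the gripper's body presses on something with over 40 N, if the wrist force passes 120 N, or if a joint passes its speed limit or range.

## Working session

There is one attempt and no reset: what is moved stays moved. The work goes in short steps, Python scripts to look and compute and a tool call to move; the robot and the scene stay as the last step left them, time stands still between calls to the robot, and variables do not carry over. Pictures are saved under pics/ and viewed, at most 10 in all, crops included, and the job is handed in when it is done.

Besides the shell and the picture viewer there is one more tool, called after "Request:" by a JSON object that holds its "method" and its "body", one argument or row to a line. drive_tool: Moves the arm, as the interface text tells. Its arguments: {"type":"object","properties":{"targets":{"type":"array"},"fingers":{"type":"number"},"squeeze":{"type":"number"}},"required":["targets"]}

```bash
mkdir -p pics; cat > h.py <<'E'
import numpy as np, cv2
from rig import ctrl
def snap(n,f):
    im=ctrl.snapshot(n); cv2.imwrite(f'pics/{f}.png',im[:,:,::-1]); return im
def ray(n,u,v,z,c=None):
    c=c or ctrl.get_calibration(n); M=np.array(c['camera_from_world']); R,t=M[:3,:3],M[:3,3]
    d=np.array([(u-c['cx'])/c['fx'],-(v-c['cy'])/c['fy'],-1.]); o=-R.T@t; d=R.T@d
    return o+d*(z-o[2])/d[2]
def proj(n,p,c=None):
    c=c or ctrl.get_calibration(n); M=np.array(c['camera_from_world']); q=M[:3,:3]@p+M[:3,3]
    return c['cx']+c['fx']*q[0]/-q[2], c['cy']-c['fy']*q[1]/-q[2]
E
python3 - <<'E'
from h import *
print(ctrl.get_state())
a=snap('top','t0');b=snap('scene','s0')
cv2.imwrite('pics/both.png',cv2.resize(np.vstack([a,b])[:,:,::-1],(400,600)))
print(ctrl.get_calibration('top'))
print({k:v for k,v in ctrl.get_calibration('scene').items()})
E
```

```text
{'clock': 0.0, 'joint_pos': array([68.65655374, 40.51207826, -1.58274718, 85.08404928,  1.26057152,
       54.48091125, -4.32640342]), 'qd': array([-0.04461295,  0.01041963,  0.03448185, -0.00821267,  0.03335156,
        0.0230188 ,  0.08462994]), 'joint_efforts': array([ 1.43420955e-03, -8.83220887e+01,  1.23445161e+00, -2.36170685e+01,
        1.68004719e-02,  6.37747624e-03, -5.05376852e-05]), 'tcp_pos': array([ 0.18669268, -0.5435957 ,  0.24484733]), 'tcp_rot': array([-1.79940312e+02,  1.63304498e-03,  1.89539941e+01]), 'ft_force': array([-0.34649157, -0.54251209,  0.33232594]), 'wrist_torque': array([ 0.00522843,  0.01131399, -0.01833066]), 'gripper_force': 0.0, 'grip_width': 0.08540693912018413}
{'fx': 452.81019119634027, 'fy': 452.81019119634027, 'cx': 251.91326407100917, 'cy': 187.99243511062105, 'camera_from_world': array([[ 0.00718961, -0.99996377, -0.00455701,  0.12665639],
       [ 0.98262547,  0.00621961,  0.18549529, -0.56678263],
       [-0.18546023, -0.00581148,  0.98263459, -1.40872453],
       [ 0.        ,  0.        ,  0.        ,  1.        ]])}
{'fx': 408.2813059049906, 'fy': 408.2813059049906, 'cx': 254.96987971785146, 'cy': 192.00359422620392, 'camera_from_world': array([[-0.55427161, -0.83233418,  0.00167451,  0.41996338],
       [ 0.58239062, -0.38638922,  0.71520944, -0.362001  ],
       [-0.59464624,  0.3973955 ,  0.69890819, -0.85794831],
       [ 0.        ,  0.        ,  0.        ,  1.        ]])}
```

View pics/t0.png

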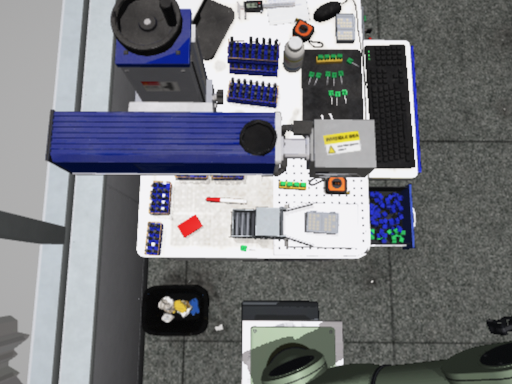

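View pics/s0.png

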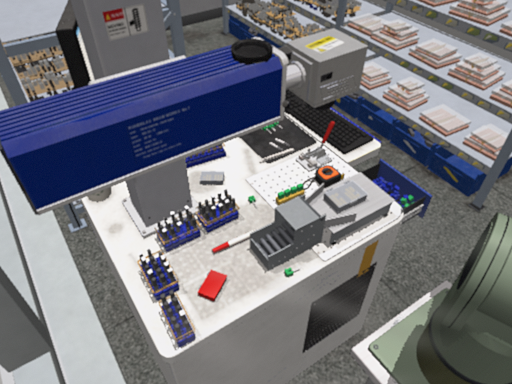

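The top view shows the chute running left from about (340,222) to (232,222). A grey box sits on its deck at (321,222), and the robot is at the bottom. Other box-like things are another grey one at (345,28) in top and (212,177) in scene, and a red one at (190,226). The one on the deck fits: it is grey, larger and on the deck. I'll confirm that in an enlarged crop.

```bash
python3 - <<'E'
from h import *
a=cv2.imread('pics/t0.png')
cv2.imwrite('pics/c0.png',cv2.resize(a[190:260,220:370],(800,373),interpolation=cv2.INTER_CUBIC))
b=cv2.imread('pics/s0.png')
cv2.imwrite('pics/c1.png',cv2.resize(b[160:290,240:420],(800,578),interpolation=cv2.INTER_CUBIC))
E
```

```text
(no output)
```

View pics/c0.png

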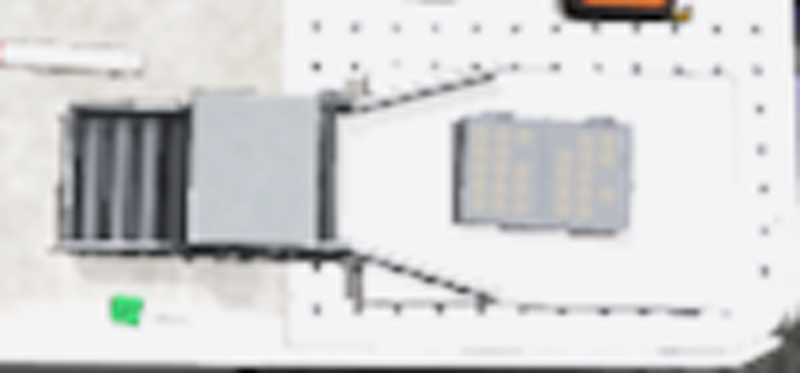

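View pics/c1.png

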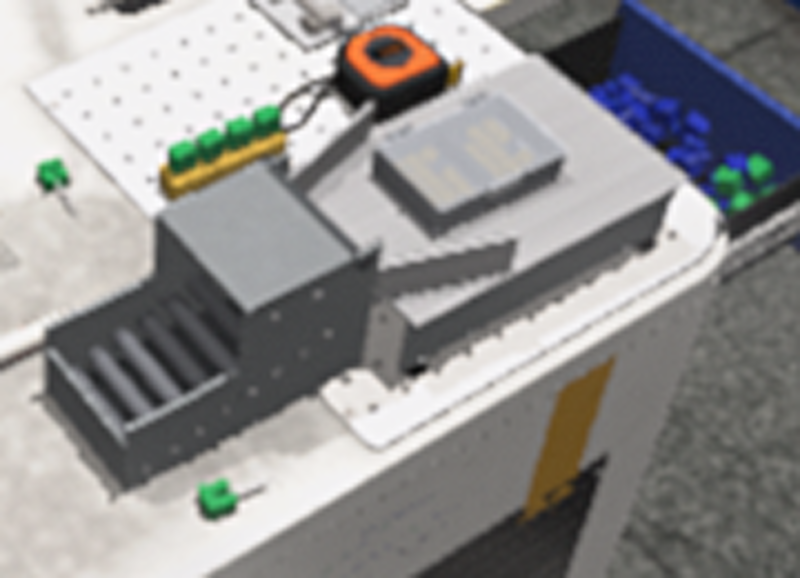

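```bash
python3 - <<'E'
from h import *
P=lambda x,y,z: np.round(ray('top',x/5.3333+220-.4,y/5.3333+190-.4,z),4)
for n,l,z in [('box',[(467,118),(630,123),(629,231),(462,224)],.086),('guide',[(493,75),(492,298),(365,107),(370,255)],.09),('hood',[(192,93),(325,95),(325,247),(190,245)],.114),('traywall',[(70,105),(62,248)],.05),('deckend',[(735,75),(730,312)],.06)]:
    print(n,[P(x,y,z).tolist() for x,y in l])
S=lambda x,y,z: np.round(ray('scene',x/4.444+240-.4,y/4.444+160-.4,z),4)
for n,l,z in [('box',[(375,158),(487,88),(562,152),(440,222)],.086),('hood',[(158,207),(278,168),(375,245),(243,312)],.114),('deckend',[(540,55),(680,185)],.06),('guide',[(373,105),(516,240)],.09),('tray',[(45,350),(127,435)],.06)]:
    print(n,[S(x,y,z).tolist() for x,y in l])
E
```

```text
box [[0.4854, -0.0428, 0.086], [0.4831, -0.138, 0.086], [0.42, -0.1357, 0.086], [0.4234, -0.0389, 0.086]]
guide [[0.5104, -0.0579, 0.09], [0.3805, -0.0551, 0.09], [0.491, 0.0172, 0.09], [0.4047, 0.0149, 0.09]]
hood [[0.4951, 0.1184, 0.114], [0.4944, 0.0419, 0.114], [0.4072, 0.0423, 0.114], [0.4078, 0.119, 0.114]]
traywall [[0.4966, 0.1916, 0.05], [0.4108, 0.195, 0.05]]
deckend [[0.5159, -0.2064, 0.06], [0.3751, -0.1984, 0.06]]
box [[0.4776, -0.0359, 0.086], [0.4865, -0.1356, 0.086], [0.4189, -0.1338, 0.086], [0.4161, -0.0328, 0.086]]
hood [[0.4957, 0.1136, 0.114], [0.4826, 0.0375, 0.114], [0.4054, 0.0303, 0.114], [0.4073, 0.1211, 0.114]]
deckend [[0.5096, -0.2103, 0.06], [0.3741, -0.1967, 0.06]]
guide [[0.5111, -0.0624, 0.09], [0.3788, -0.0566, 0.09]]
tray [[0.4812, 0.2, 0.06], [0.4074, 0.1953, 0.06]]
```

The large grey box with the insert-patterned lid on the deck is the insert_box, with its top centre at c0 pixel (547,174). The other grey box is smaller and sits at the back. The flap is at about world (0.450, 0.040), the chute is turned about −1°, and the box's rear end is near y = −0.137. Next I turn the tool so that its x points along the chute, then move in above the deck's end.

Request:
{"method": "drive_tool", "body": {
  "targets": [
    [[0, 0, 0, -7], [0, 0, 0, -7], [0, 0, 0, -7], [0, 0, 0, -7], [0, 0, 0, -7], [0, 0, 0, -7], [0, 0, 0, -7], [0, 0, 0, -7], [0, 0, 0, -7], [0, 0, 0, -7]]
  ],
  "fingers": 0.65,
  "squeeze": 40
}}

```text
clock: 0.93
tcp_pos: [0.1867, -0.5437, 0.245]
tcp_rot: [-180.0, -0.0, 89.3]
ft_force: [0.1, 0.1, -0.4]
grip_width: 0.03
gripper_force: 0.0
```

Request:
{"method": "drive_tool", "body": {
  "targets": [
    [[2.6, 2, 0, 0], [2.6, 2, 0, 0], [2.6, 2, 0, 0], [2.6, 2, 0, 0], [2.6, 2, 0, 0], [2.6, 2, 0, 0], [2.6, 2, 0, 0], [2.6, 2, 0, 0], [2.6, 2, 0, 0], [2.6, 2, 0, 0]]
  ]
}}

```text
clock: 1.77
tcp_pos: [0.3921, -0.2861, 0.2452]
tcp_rot: [-180.0, -0.0, 88.9]
ft_force: [-0.6, -0.0, 0.6]
grip_width: 0.0296
gripper_force: 0.0
```

Request:
{"method": "drive_tool", "body": {
  "targets": [
    [[2.4, 1.3, 0, 0], [2.4, 1.3, 0, 0], [2.4, 1.3, 0, 0], [2.4, 1.3, 0, 0], [0, 0, 0, 0], [0, 0, 0, 0]]
  ]
}}

```text
clock: 2.27
tcp_pos: [0.4456, -0.1915, 0.2452]
tcp_rot: [-180.0, -0.0, 89.1]
ft_force: [0.2, -0.8, 0.0]
grip_width: 0.03
gripper_force: 0.0
```

```bash
python3 - <<'E'
from h import *
import pickle
pickle.dump(ctrl.get_calibration('wrist'),open('w1.pkl','wb'))
print(ctrl.get_state()['tcp_pos'],ctrl.get_state()['tcp_rot'])
a=snap('wrist','w1')
cv2.imwrite('pics/w1b.png',cv2.resize(a[:,:,::-1],(800,600),interpolation=cv2.INTER_CUBIC))
E
```

```text
[ 0.44558772 -0.19145289  0.2451512 ] [-1.79982312e+02 -2.10130523e-02  8.90872054e+01]
```

View pics/w1b.png

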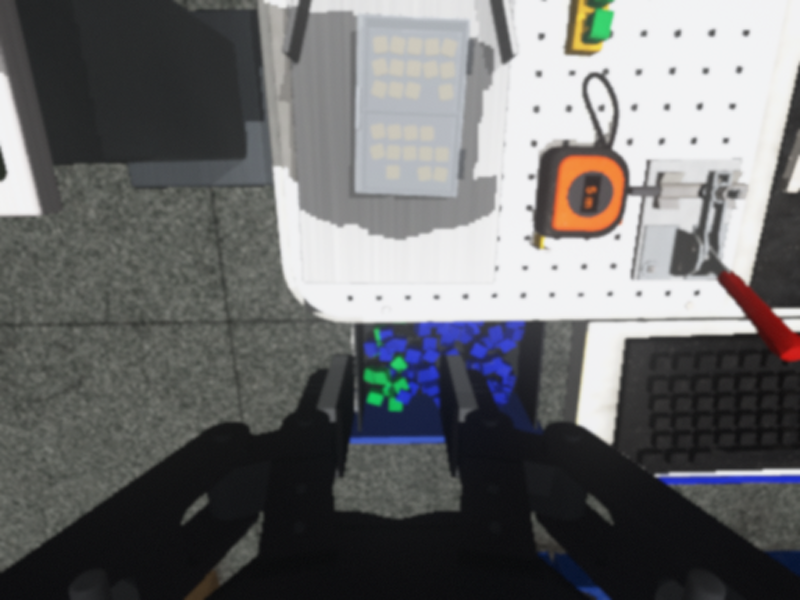

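The wrist view from the deck's end shows the box top's corners at (357,16), (470,22), (458,197) and (355,194). The guide ends are at (292,58) and (511,56), and the deck's end corners at (302,283) and (495,284).

```bash
python3 - <<'E'
from h import *
import pickle
c=pickle.load(open('w1.pkl','rb'))
P=lambda x,y,z: np.round(ray('',x*.64,y*.64,z,c)[:2],4).tolist()
for n,l,z in [('box',[(357,16),(470,22),(458,197),(355,194)],.086),('guide',[(292,58),(511,56)],.09),('deckend',[(302,283),(495,284)],.06)]:
    print(n,[P(x,y,z) for x,y in l])
for p in [(.43,-.19,.231),(.46,-.19,.231)]: print(np.array(proj('',np.array(p),c))/.64)
E
```

```text
box [[0.4248, -0.0415], [0.4887, -0.0455], [0.4843, -0.1428], [0.4194, -0.14]]
guide [[0.3871, -0.0631], [0.512, -0.064]]
deckend [[0.3757, -0.205], [0.5163, -0.2079]]
[354.50466188 372.89181576]
[439.52979101 371.71610402]
```

Request:
{"method": "drive_tool", "body": {
  "targets": [
    [[0.1, 0.1, 3, 0], [0.1, 0.1, 3, 0], [0.1, 0.1, 3, 0], [0.1, 0.1, 3, 0], [0.1, 0.1, 2, 0], [0, 0, 1.3, 0], [0, 0, 0.8, 0], [0, 0, 0.4, 0], [0, 0, 0, 0]]
  ]
}}

```text
clock: 3.07
tcp_pos: [0.45, -0.1881, 0.0801]
tcp_rot: [-180.0, -0.0, 88.9]
ft_force: [0.5, 1.1, -0.2]
grip_width: 0.0299
gripper_force: 0.0
```

```bash
python3 - <<'E'
from h import *
print(ctrl.get_state()['tcp_pos'],ctrl.get_state()['tcp_rot'])
a=snap('wrist','w2'); b=snap('scene','s2')
b=cv2.resize(b[140:300,240:440],(500,400),interpolation=cv2.INTER_CUBIC)
a=cv2.resize(a[:,128:384],(267,400))
cv2.imwrite('pics/w2b.png',np.hstack([a,b])[:,:,::-1])
E
```

```text
[ 0.44998986 -0.18805881  0.08006097] [-1.79966700e+02 -3.18715757e-03  8.89036701e+01]
```

View pics/w2b.png

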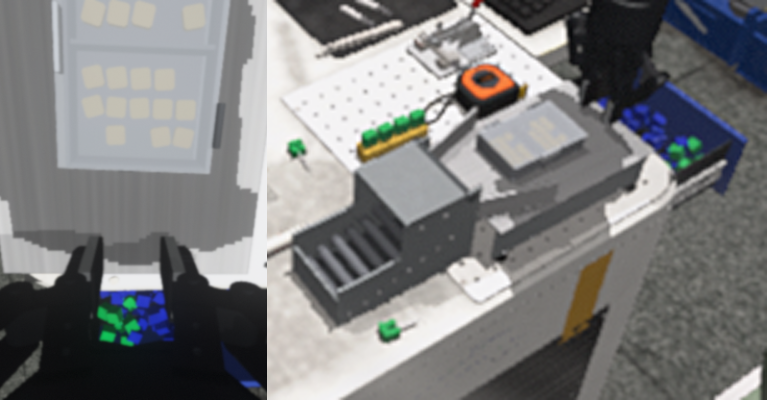

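The fingertips are low behind the box and centred on it, touching nothing: wrist half fingers at (90,245) and (172,245), box rear edge at (135,170). Next I push the first part.

Request:
{"method": "drive_tool", "body": {
  "targets": [
    [[1.2, 0, 0, 0], [1.0, 0, 0, 0], [0.8, 0, 0, 0], [0.8, 0, 0, 0], [0.8, 0, 0, 0], [0.8, 0, 0, 0], [0.8, 0, 0, 0], [0.8, 0, 0, 0], [0.8, 0, 0, 0], [0.8, 0, 0, 0]]
  ]
}}

```text
clock: 4.0
tcp_pos: [0.4519, -0.1008, 0.0803]
tcp_rot: [-180.0, -0.0, 89.0]
ft_force: [0.1, -1.2, 0.6]
grip_width: 0.0297
gripper_force: 0.5
```

```bash
python3 - <<'E'
from h import *
a=snap('wrist','w3'); b=snap('scene','s3')
b=cv2.resize(b[140:300,240:440],(400,320),interpolation=cv2.INTER_CUBIC)
a=cv2.resize(a[:,100:412],(400,492))[:320]
cv2.imwrite('pics/w3b.png',np.hstack([a,b])[:,:,::-1])
E
```

```text
(no output)
```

View pics/w3b.png

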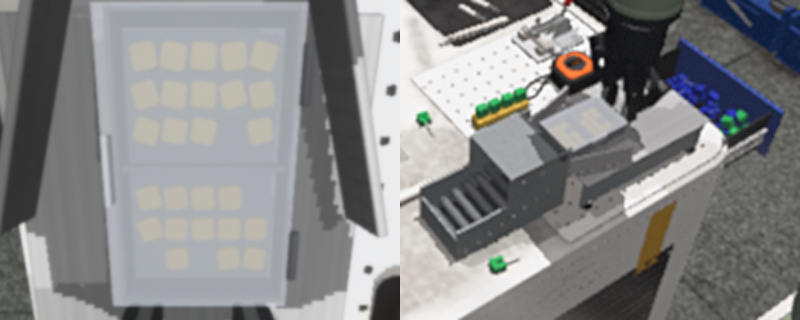

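The box sits square against the fingers, centred at column 199 against about 193 between the guides, so it is 2–3 mm off. I keep pushing with a slight drift towards −x.

Request:
{"method": "drive_tool", "body": {
  "targets": [
    [[0.7, -0.05, 0, 0], [0.7, -0.05, 0, 0], [0.7, -0.05, 0, 0], [0.7, -0.05, 0, 0], [0.7, 0, 0, 0], [0.6, 0, 0, 0], [0.6, 0, 0, 0], [0.6, 0, 0, 0], [0.6, 0, 0, 0], [0.6, 0, 0, 0]]
  ]
}}

```text
clock: 4.93
tcp_pos: [0.4511, -0.036, 0.0803]
tcp_rot: [-180.0, -0.0, 88.9]
ft_force: [0.3, -1.3, -0.7]
grip_width: 0.0299
gripper_force: 0.3
```

```bash
python3 - <<'E'
from h import *
print(ctrl.get_state()['ft_force'])
a=snap('wrist','w4'); b=snap('scene','s4')
b=cv2.resize(b[140:300,240:440],(400,320),interpolation=cv2.INTER_CUBIC)
a=cv2.resize(a[:,100:412],(400,492))[:320]
cv2.imwrite('pics/w4b.png',np.hstack([a,b])[:,:,::-1])
E
```

```text
[ 0.3176486  -1.25377028 -0.74204196]
```

View pics/w4b.png

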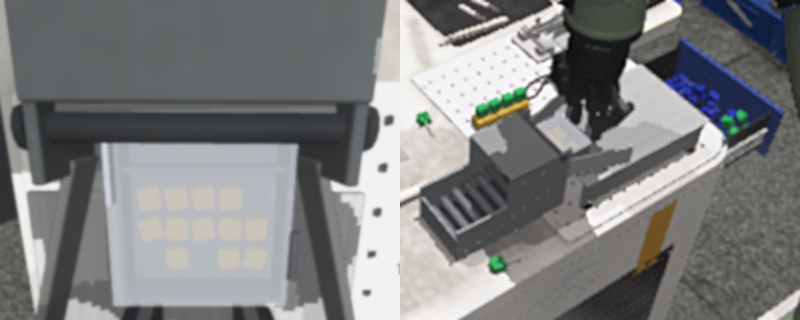

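The box is going straight in: front under the rod (rod at row 127, box columns 105–297), rear edge at row 305, low force. I check the remaining distance by projection.

```bash
python3 - <<'E'
from h import *
c=ctrl.get_calibration('wrist')
P=lambda x,y,z: np.round(ray('',x/1.282+100,y/1.282,z,c)[:2],4).tolist()
print('rear',P(113,304,.086),P(285,304,.086),'rod',P(30,127,.110),P(365,127,.110), 'hood edge',P(10,101,.114),P(385,101,.114))
E
```

```text
rear [0.4195, -0.0227] [0.483, -0.0237] rod [0.4087, 0.0401] [0.4947, 0.0386] hood edge [0.4065, 0.0461] [0.4971, 0.0446]
```

Request:
{"method": "drive_tool", "body": {
  "targets": [
    [[0.6, 0, 0, 0], [0.6, 0, 0, 0], [0.6, 0, 0, 0], [0.6, 0, 0, 0], [0.6, 0, 0, 0], [0.6, 0, 0, 0], [0.6, 0, 0, 0], [0, 0, 0, 0], [0, 0, 0, 0]]
  ]
}}

```text
clock: 5.78
tcp_pos: [0.4518, 0.0058, 0.0803]
tcp_rot: [-180.0, -0.0, 89.0]
ft_force: [0.2, -0.4, -1.1]
grip_width: 0.03
gripper_force: 0.0
```

Request:
{"method": "drive_tool", "body": {
  "targets": [
    [[-1, 0, 0, 0], [-2, 0, 0, 0], [-3, 0, 0, 0], [-3, 0, 0, 0], [-3, 0, 0, 0], [-2, 0, -1, 0], [-1, 0, -2, 0], [0, 0, -3, 0], [0, 0, -3, 0], [0, 0, 0, 0]]
  ]
}}

```text
clock: 6.62
tcp_pos: [0.4499, -0.1464, 0.1745]
tcp_rot: [179.7, 0.1, 88.8]
ft_force: [0.6, -0.2, -0.2]
grip_width: 0.0297
gripper_force: 0.0
```

```bash
python3 - <<'E'
from h import *
a=snap('wrist','w5'); b=snap('scene','s5'); t=snap('top','t5')
b=cv2.resize(b[140:300,240:440],(400,320),interpolation=cv2.INTER_CUBIC)
t=cv2.resize(t[190:260,220:370],(400,187),interpolation=cv2.INTER_CUBIC)
a=cv2.resize(a[:,100:412],(400,492))
o=np.zeros((507,800,3),np.uint8); o[:492,:400]=a; o[:320,400:]=b; o[320:,400:]=t
cv2.imwrite('pics/w5b.png',o[:,:,::-1])
E
```

```text
(no output)
```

View pics/w5b.png

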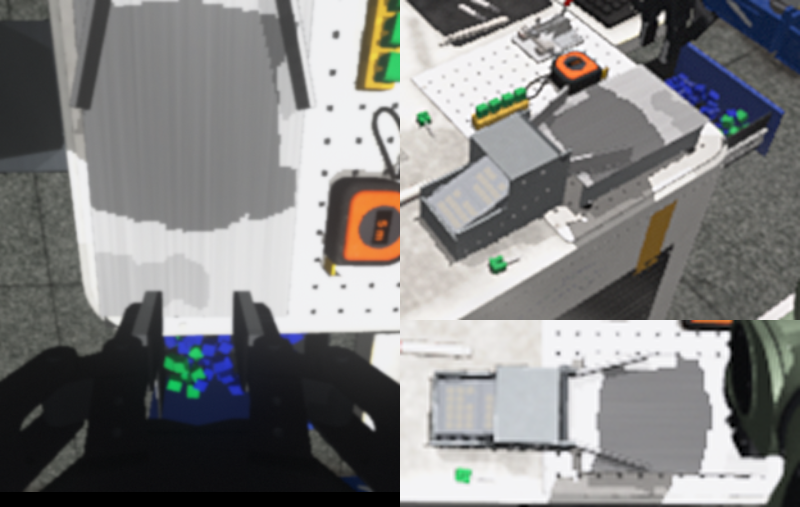

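The box lies in the catch tray against the end wall (top view (465,408), scene (470,200)). The deck is clear, and the bystanders are where they were. I let it settle, then check with a last look.

Request:
{"method": "drive_tool", "body": {
  "targets": [
    [[0, 0, -2, 0], [0, 0, -2, 0], [-1, 0, 0, 0], [0, 0, 0, 0], [0, 0, 0, 0], [0, 0, 0, 0], [0, 0, 0, 0], [0, 0, 0, 0], [0, 0, 0, 0], [0, 0, 0, 0]]
  ]
}}

```text
clock: 7.6
tcp_pos: [0.4489, -0.1544, 0.2101]
tcp_rot: [-180.0, -0.0, 89.0]
ft_force: [0.0, 0.1, -0.2]
grip_width: 0.0295
gripper_force: 0.0
```

```bash
python3 - <<'E'
from h import *
t=snap('top','t6');b=snap('scene','s6');w=snap('wrist','w6')
o=np.zeros((600,800,3),np.uint8)
o[:320,:400]=cv2.resize(b[190:280,240:352],(400,320),interpolation=cv2.INTER_CUBIC)
o[:320,400:]=cv2.resize(t[195:251,225:295],(400,320),interpolation=cv2.INTER_CUBIC)
o[320:,:374]=cv2.resize(w,(374,280)); o[320:,400:]=cv2.resize(w[:110,176:333],(400,280))
cv2.imwrite('pics/f.png',o[:,:,::-1])
E
```

```text
(no output)
```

View pics/f.png

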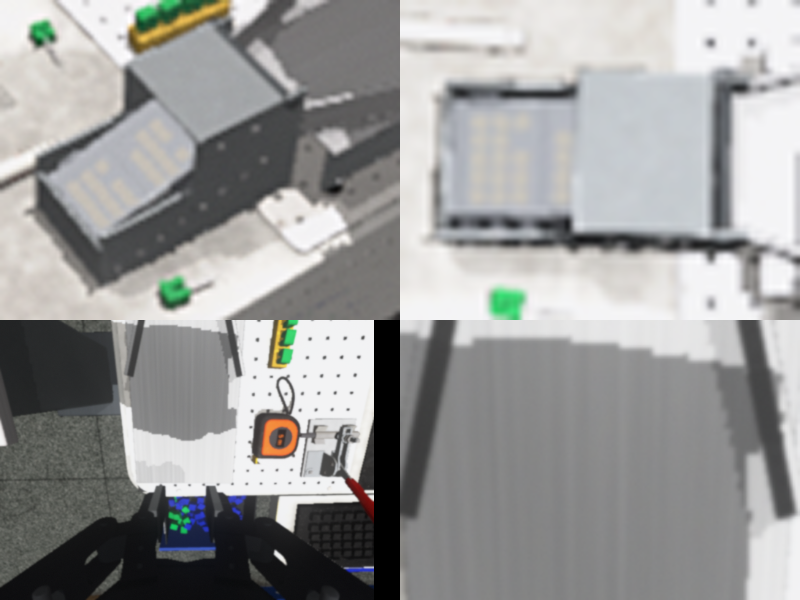

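The box rests with its front against the tray's end wall (top crop, column 445), so its rear is well past the flap. The deck is clear and the robot touches nothing.

```bash
python3 -c "
from rig import ctrl
print(ctrl.job_done())"
```

```text
the job is handed in; nothing more can be done
None
```

I pushed the insert box under the flap and it slid down to rest against the tray's end wall; the arm is withdrawn and the job was handed in at about 8 s. I never saw the flap itself, so I take it as shut because nothing is left under it.

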